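# Comb into the tray, tray home in its runners

## Robot

A 6-joint arm with a two-finger parallel gripper is mounted at the origin on the work surface. World frame = base frame: x ahead of the robot, y to its left, z up, the work surface at z = 0. Lengths are in m, angles in rad, forces in N, time in s.
With the tool pointing down it reaches from about 0.425 to 0.95 m from the base axis. Payload 3.5 kg.
Tool frame: the origin (TCP) lies on the centre line of the jaws, within the pads' length; the fingertips stand 8 mm ahead of it and the grasp point (between the pads) lies 11 mm behind it; z points along the fingers, y is the line along which they close (so a half turn about z gives the same grasp; the last joint's range is limited). The gripper opens to 85 mm and grips with 20 to 120 N. Pads are 22 mm wide; open, the fingers measure 114 mm over their backs; the gripper's body (76 mm by 85 mm) begins 54 mm behind the grasp point. The pads swing forward as they close: fully open they stand 13 mm farther back than shut.
Start: joints at [-1.433, 0.286, 1.577, -0, 1.279, -0.15], TCP at [0.192, -0.647, 0.239] pointing down, gripper open.
Joint ranges: [-2.77, 2.77], [-0.9, 2.22], [0.21, 2.48], [-1.53, 4.67], [0.24, 2.81], [-2.84, 2.84]. Speed limits (rad/s): [2.79, 2.79, 3.14, 3.14, 3.14, 3.14].

## Interface

Orientations are given as a unit quaternion [x, y, z, w].
In Python, from plant import ctrl gives the robot as it stands. The module is installed in compiled form; this text tells all that it offers.
- The arm moves only by the tool send_rows, never from a script. Its argument "steps" is a list of rows, each a list of 5 numbers: the shift along the tool's x, y, z in m, then the turn about the tool's z in degrees, then the opening, from -1 (shut) to 1 (fully open). A call has 1 to 12 rows; each row is the pose to reach, as a shift and turn from the pose commanded when the call began, along the tool's axes at that moment; what a row does not reach only later rows make up. A row lasts 1/10 s, in which the tool goes at most 50 mm and 8.59 degrees, less where a joint would pass 70% of its speed; a pose out of reach is approached as far as the arm can. A call with a gripper value outside its range is refused whole. The fingers move at their own pace and stop on an object; "squeeze" is the grip in N (left out, the last holds). Time passes only in rows, so rows that repeat a pose let the fingers close. It gives the time, the measured TCP pose, the force, the opening and the grip force at its end, in the units of the state.
- ctrl.get_state(): the state, without advancing time (a new reading comes with each control period).
- ctrl.read_camera(name): name is "scene" or "side" or "wrist"; returns the picture (384x512x3 uint8, red, green, blue); there is no depth.
- ctrl.calibration(name): a dict with "intrinsics" (3x3 intrinsics, pixels), "extrinsics" (4x4, takes a point from world to camera coordinates); the wrist camera has in their place "tool_from_camera" (4x4, takes a point from camera to tool coordinates, whose origin is the TCP and whose axes are the flange's). Camera axes: x right, y up, looking along -z (the intrinsics and any distortion apply to the point x, -y, -z); pixel columns grow to the right and rows downward; lengths in m; the calibration is good to about 2 mm. A picture is of the moment at which its call begins: read the wrist's pose just before it. calibration takes no time and is no camera call.
- ctrl.sign_off(): hands the job in; it is judged then, once.
The state is a dict: "time": time; "qpos": joint angles; "dq": joint speeds; "joint_efforts": joint torques, N m; "eef_pos": TCP position; "tcp_rot": TCP orientation; "contact_force": force on the tool from outside, world axes, zero at the start; "wrist_torque": the same for the moment, N m; "opening": opening from 0.0 (shut) to 1.0 (fully open); "finger_force": force on a finger pad.
Only numpy, scipy, OpenCV 4.12 (cv2) and the standard library are available. Lean on these libraries where they do the work, as an engineer would, in place of code of your own. Each camera call takes 0.05 s, during which the arm holds its last target. There are 200 camera calls.

## Task

Tidy the ledge: pull the light wooden comb up out of the stand and lay it flat (not dropped) in the wooden tray next to the watch, let go, and then slide the loaded tray along the ledge fully home between its runners, under their lips, up against the back stop. Leave the stand upright in its place with the black comb in it, keep the watch in the tray, and do not disturb the sunglasses case or the coin dish.

Things in the scene. Friction and masses are not known exactly. Their poses are not given: they have to be found in the camera images.
- wood_comb: light wooden comb, 180 mm long, 60 g, standing teeth-down in one pocket of the stand (it may lean up to 0.15 rad). Origin at the middle of the tooth-end tip; z runs along the comb from this tip to the handle's top, x across its width, y through its thickness. Toothed part z 0 to 95 mm: 30 wide x 9 thick; handle z 95 to 180 mm: 22 wide (x) x 13 thick (y)
- comb_tip (a point): middle of the wooden comb's tooth end (z = 0 of the comb)
- comb_top (a point): middle of the wooden comb's handle end (z = 180 mm of the comb)
- black_comb: black plastic comb of the same shape, in the other pocket; stays there
- comb_stand: loose blue ceramic stand, 0.9 kg, 136 (x) x 44 (y) x 80 mm high, origin at the centre of its underside; two pockets centred at x = -40 and +40 mm, each 36 (x) x 18 (y) mm, 70 mm deep, their floors 10 mm above its underside. The combs' width runs along its x
- tray: loose wooden tray, 0.4 kg, 158 (x) x 216 (y) mm, rim 16 mm high, walls and floor 5 mm thick; origin at the centre of its underside. Its -y end is the nose that goes into the runners first; at the +y end stands the handle plate. It slides on the ledge
- tray_handle (a point): the tray's upright handle plate: 44 (x) x 10 (y) mm, top 45 mm above the ledge, flush with the outside of the tray's +y end; this point is at its middle, 35 mm above the ledge, 103 mm from the tray's origin
- watch: steel watch on a rigid bangle, lying on its side in the tray on the -x half: ring of 50 mm outer diameter, 22 mm high, with a 34 mm case on its -y side (34 mm high, reaching 32 mm from the centre). Origin at the ring's centre, underside; 120 g
- runners: fixed aluminium runners on the ledge. Origin on the ledge where the tray's origin comes when home, axes then the same; the tray enters towards their -y. Side walls y -120 to +50 mm, 26 high, inner faces at x = +-82 mm (3 mm clear each side); lips above the tray's long rims at 21 to 26 mm height, reaching in to x = +-72 mm; back stop face at y = -108 mm
- runners_mouth (a point): middle of the runners' mouth, 50 mm along +y from their origin, 13 mm up; from here black flared guides run 40 mm further along +y and widen the way in from 164 to about 200 mm
- glasses_case: closed black sunglasses case, 66 (x) x 160 (y) x 45 mm, origin at the centre of its underside; bystander
- coin_dish: white ceramic dish with coins, 104 mm across, 24 mm high, origin at the centre of its underside; bystander
Mind the look-alikes: they are no part of the job. Of the things shaped like the watch, the steel one is meant.

How it is judged:
By the outcome, as a careful person would: the job done as asked, in the order asked, and still so for the second after the job is handed in, with the robot touching nothing.
It also fails if it takes over 58 s, if anything falls off the work surface, if the arm or the gripper's body presses on something with over 40 N, if the wrist force passes 120 N, or if a joint passes its speed limit or range.

## Working session

There is one attempt and no reset: what is moved stays moved. The work goes in short steps, Python scripts to look and compute and a tool call to move; the robot and the scene stay as the last step left them, time stands still between calls to the robot, and variables do not carry over. Pictures are saved under pics/ and viewed, at most 10 in all, crops included, and the job is handed in when it is done.

Besides the shell and the picture viewer there is one more tool, called after ">>>" as name(argument=value, ...), one argument or row to a line, values as JSON. send_rows: Moves the arm, as the interface text tells. Its arguments: {"type":"object","properties":{"steps":{"type":"array","items":{"type":"array","items":{"type":"number"}}},"squeeze":{"type":"number"}},"required":["steps"]}

```bash
mkdir -p pics
cat > h.py <<'E'
import numpy as np, cv2
from plant import ctrl
from scipy.spatial.transform import Rotation as R
def snap(n,f):
    s=ctrl.get_state(); im=ctrl.read_camera(n); cv2.imwrite('pics/'+f,cv2.cvtColor(im,cv2.COLOR_RGB2BGR)); return s,im
def cam(n,s=None):
    c=ctrl.calibration(n); K=np.array(c['intrinsics'])
    if n=='wrist':
        T=np.eye(4);T[:3,:3]=R.from_quat(s['tcp_rot']).as_matrix();T[:3,3]=s['eef_pos']
        E=np.linalg.inv(T@np.array(c['tool_from_camera']))
    else: E=np.array(c['extrinsics'])
    return K,E
def ray(C,u,v,z):
    K,E=C; d=np.linalg.inv(K)@[u,v,1]; d=np.array([d[0],-d[1],-d[2]])
    W=np.linalg.inv(E); o=W[:3,3]; d=W[:3,:3]@d
    return o+d*(z-o[2])/d[2]
def proj(C,p):
    K,E=C; q=E[:3,:3]@np.array(p)+E[:3,3]; q=K@[q[0],-q[1],-q[2]]; return q[:2]/q[2]
E
python3 - <<'E'
from h import *
a=[]
for n in('scene','side','wrist'):
    s,im=snap(n,n+'0.png')
    c=ctrl.calibration(n); print(n,{k:np.round(v,3).tolist() if not isinstance(v,str) else v for k,v in c.items()})
print(s)
E
```

```text
scene {'intrinsics': [[463.948, 0.0, 256.205], [0.0, 463.948, 191.164], [0.0, 0.0, 1.0]], 'extrinsics': [[0.345, 0.938, 0.023, -0.265], [-0.471, 0.152, 0.869, 0.121], [0.812, -0.311, 0.494, -1.523], [0.0, 0.0, 0.0, 1.0]]}
side {'intrinsics': [[358.619, 0.0, 258.45], [0.0, 358.619, 187.428], [0.0, 0.0, 1.0]], 'extrinsics': [[-0.84, -0.542, -0.015, 0.523], [0.284, -0.462, 0.84, -0.272], [-0.462, 0.701, 0.542, -0.731], [0.0, 0.0, 0.0, 1.0]]}
wrist {'intrinsics': [[298.381, 0.0, 253.129], [0.0, 298.381, 188.505], [0.0, 0.0, 1.0]], 'tool_from_camera': [[-0.001, 0.957, 0.289, 0.073], [1.0, 0.001, 0.0, 0.0], [-0.0, 0.289, -0.957, -0.135], [0.0, 0.0, 0.0, 1.0]]}
{'time': 0.1, 'qpos': array([-1.43299206e+00,  2.87119055e-01,  1.57802097e+00, -3.69163370e-05,
        1.27860260e+00, -1.49991558e-01]), 'dq': array([-3.33336563e-05, -1.27115184e-03, -2.35441867e-03, -8.79840560e-04,
       -1.67966329e-06,  3.26660630e-04]), 'joint_efforts': array([ 7.91918719e-04, -4.07296336e+01, -2.93700600e+01, -1.63934678e-04,
        3.40648119e-03, -1.10344075e-05]), 'eef_pos': array([ 0.19153738, -0.64665568,  0.23806271]), 'tcp_rot': array([ 9.89663211e-01,  1.43407016e-01, -1.11192090e-05, -1.07507324e-03]), 'contact_force': array([ 0.3706611 ,  0.37269892, -0.02018861]), 'wrist_torque': array([-0.03812868, -0.01654904, -0.01630724]), 'finger_force': 0.0, 'opening': 0.999916900575159}
```

View pics/scene0.png

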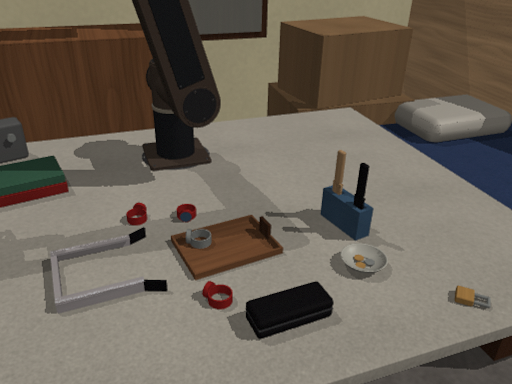

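View pics/side0.png

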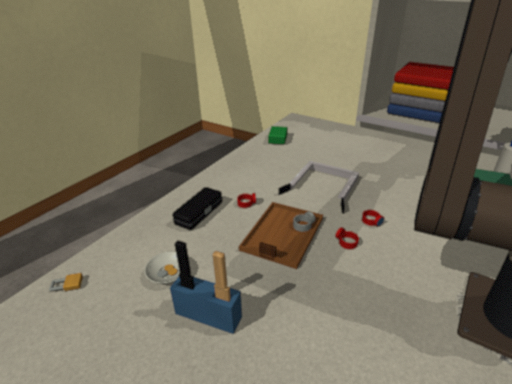

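The scene shows the comb at about (338,170) in the blue stand (345,210), the tray at (226,245) with the steel watch (200,238), and the runners' mouth at about (150,260). The side view agrees. I'll enlarge both to get corner pixels.

Run:
```python
import cv2,numpy as np
a=cv2.imread('pics/scene0.png')[145:315,40:400]; a=cv2.resize(a,(800,378),interpolation=cv2.INTER_CUBIC)
cv2.imwrite('pics/c1.png',a)
b=cv2.imread('pics/side0.png')[150:340,150:390]; b=cv2.resize(b,(758,600),interpolation=cv2.INTER_CUBIC)
cv2.imwrite('pics/c2.png',b)
```

```text
(no output)
```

View pics/c1.png

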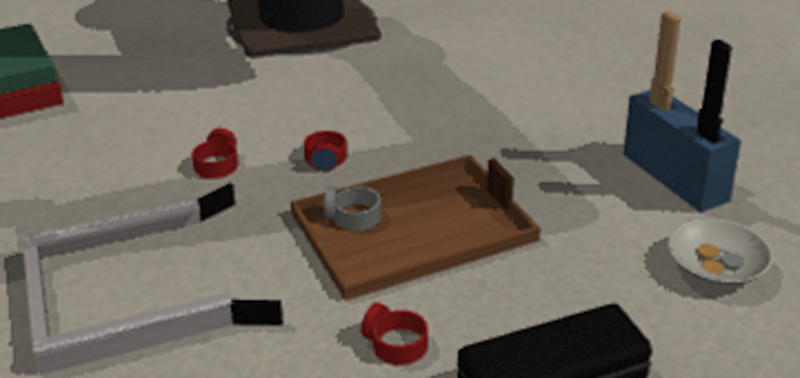

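View pics/c2.png

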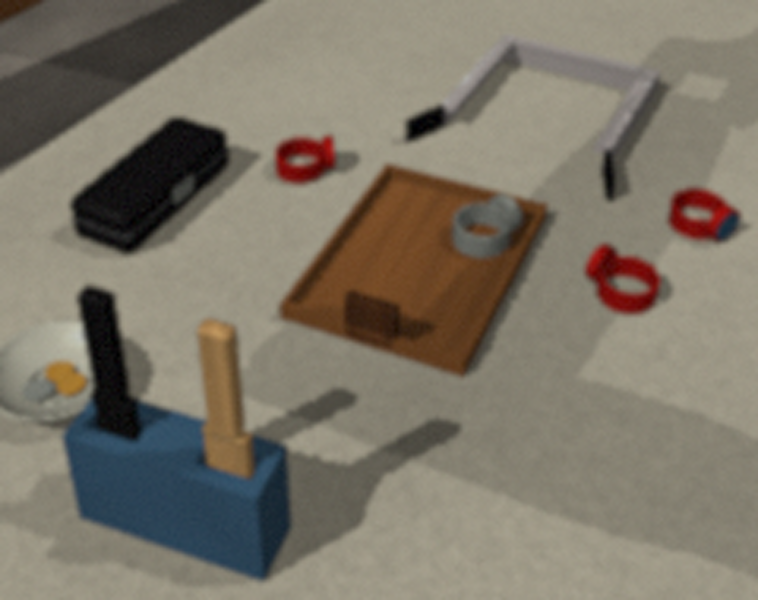

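```bash
cat > fit.py <<'E'
from h import *
from scipy.optimize import least_squares
S=cam('scene');D=cam('side')
f1=lambda u,v:(S,40+u*.45-.3,145+v*.45-.3)
f2=lambda u,v:(D,150+u/3.158-.3,150+v/3.158-.3)
def fit(pts,x0):
    def r(p):
        c,s=np.cos(p[2]),np.sin(p[2]);o=[]
        for (x,y,z),(C,u,v) in pts: o+=list(proj(C,[p[0]+c*x-s*y,p[1]+s*x+c*y,z])-[u,v])
        return o
    q=least_squares(r,x0,loss='soft_l1'); return np.round(q.x,4),np.round(r(q.x),1).tolist()
t=[((-.079,-.108,.016),f1(293,203)),((-.079,.108,.016),f1(472,157)),((.079,.108,.016),f1(540,231)),((.079,-.108,.016),f1(347,286)),
((-.079,-.108,.016),f2(547,205)),((.079,-.108,.016),f2(388,167)),((.079,.108,.016),f2(282,303)),((-.079,.108,.016),f2(466,367))]
print('tray',fit(t,[.6,0,0]))
s=[((-.068,-.022,.08),f1(628,97)),((.068,-.022,.08),f1(703,152)),((.068,.022,.08),f1(737,137)),((-.068,-.022,0),f1(627,157)),((.068,-.022,0),f1(706,206)),((.068,.022,0),f1(733,190)),
((.068,.022,.08),f2(68,432)),((-.068,.022,.08),f2(265,492)),((-.068,-.022,.08),f2(287,448)),((.068,.022,0),f2(80,517)),((-.068,.022,0),f2(263,577)),((-.068,-.022,0),f2(290,525))]
print('stand',fit(s,[.6,.3,0]))
r=[((-.082,.05,.026),f1(200,212)),((.082,.05,.026),f1(232,301)),((-.072,-.108,.026),f1(40,250)),((.072,-.108,.026),f1(48,345)),
((.072,-.108,.026),f2(515,55)),((-.082,-.11,.026),f2(650,75)),((.082,.05,.026),f2(443,108)),((-.082,.05,.026),f2(607,150))]
print('runners',fit(r,[.6,-.3,0]))
def tri(ps):
    q=least_squares(lambda p:np.concatenate([proj(C,p)-[u,v] for C,u,v in ps]),[.6,.3,.1]);return np.round(q.x,4),np.round(q.fun,1)
print('top',tri([f1(670,17),f2(215,327)]))
print('exit',tri([f1(661,102),f2(231,462)]))
print('ring',tri([f1(358,200),f2(485,228)]), 'case',tri([f1(331,203),f2(506,214)]))
E
python3 fit.py
```

```text
tray (array([0.5359, 0.0115, 0.1314]), [-0.4, -1.4, 0.1, -1.8, 0.9, -1.9, -0.4, 0.2, 0.5, -0.3, -0.4, -1.4, -0.8, 0.2, -0.3, -1.4])
stand (array([0.5401, 0.3209, 0.2086]), [0.2, -0.7, 3.5, -0.8, 1.9, 1.0, -2.2, -1.2, -2.2, 2.9, -1.1, 4.8, -1.7, 0.7, -1.9, 1.1, 0.3, -2.2, 0.2, -0.2, 0.9, 0.5, 1.0, -0.4])
runners (array([ 0.5476, -0.2447,  0.0591]), [0.0, -3.8, 0.5, -0.3, -0.9, -2.8, -0.1, -3.0, -1.1, -5.0, -0.2, -1.1, -0.3, -1.3, -2.4, -0.8])
top (array([0.5034, 0.3127, 0.186 ]), array([ 0.5,  0.2,  0.3, -0.1]))
exit (array([0.4997, 0.3159, 0.0777]), array([-0., -0., -0.,  0.]))
ring (array([ 0.5016, -0.0407,  0.0209]), array([ 0.3,  0.2,  0.3, -0.2])) case (array([ 0.4957, -0.0688,  0.0196]), array([ 0.1,  0.1,  0.1, -0.1]))
```

```bash
cat >> h.py <<'E'
def go(p,yawdeg=None,s=None):
    s=s or ctrl.get_state(); r=R.from_quat(s['tcp_rot']).as_matrix()
    d=r.T@(np.array(p)-s['eef_pos']); y=np.degrees(np.arctan2(r[1,1],r[0,1]))
    t=0 if yawdeg is None else -((yawdeg-y+180)%360-180)
    print('d',np.round(d,4),'turn',round(t,1),'yaw',round(y,1),'tcp',np.round(s['eef_pos'],4))
E
python3 -c "
from h import *
go([.60,-.15,.26],12);go([.50,.314,.26],12)"
```

```text
d [ 0.5326 -0.3604 -0.0209] turn -85.5 yaw -73.5 tcp [ 0.1915 -0.6467  0.2382]
d [ 0.5684 -0.8337 -0.02  ] turn -85.5 yaw -73.5 tcp [ 0.1915 -0.6467  0.2382]
```

>>> send_rows(
  steps=[
    [0.533, -0.36, -0.021, -85.5, 1],
    [0.533, -0.36, -0.021, -85.5, 1],
    [0.533, -0.36, -0.021, -85.5, 1],
    [0.533, -0.36, -0.021, -85.5, 1],
    [0.533, -0.36, -0.021, -85.5, 1],
    [0.533, -0.36, -0.021, -85.5, 1],
    [0.533, -0.36, -0.021, -85.5, 1],
    [0.533, -0.36, -0.021, -85.5, 1],
    [0.533, -0.36, -0.021, -85.5, 1],
    [0.533, -0.36, -0.021, -85.5, 1],
    [0.533, -0.36, -0.021, -85.5, 1],
    [0.533, -0.36, -0.021, -85.5, 1],
  ],
)

```text
time: 1.35
eef_pos: [0.5737, -0.1824, 0.2587]
tcp_rot: [0.629, 0.777, -0.0, -0.0]
contact_force: [1.0, -1.0, 0.2]
opening: 0.999
finger_force: 0.0
```

```bash
python3 -c "
from h import *
s,_=snap('wrist','w1.png'); print(s['time'],s['qpos'],s['tcp_rot']); go([.50,.314,.26],12,s)
import pickle; pickle.dump(s,open('w1.pkl','wb'))"
```

```text
1.35 [-4.76171170e-01  1.12721972e-01  1.74253665e+00 -1.15131999e-04
  1.28653621e+00 -6.85579463e-01] [ 6.29319966e-01  7.77146297e-01 -7.46337192e-05 -8.77597049e-05]
d [ 0.5009  0.0311 -0.0012] turn 0.0 yaw 12.0 tcp [ 0.5737 -0.1824  0.2587]
```

View pics/w1.png

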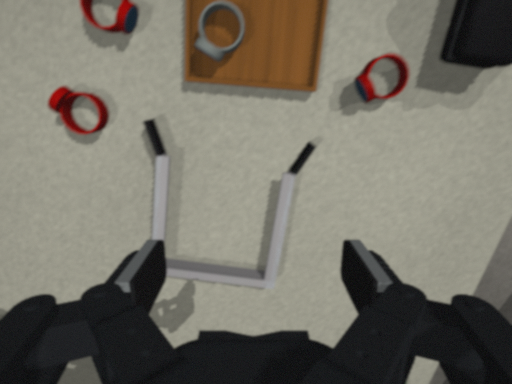

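The wrist view shows the runners' walls ending at about (162,155) and (290,173), the back stop along (166,265)–(268,278), and the tray's nose edge (184,82)–(318,90). I'll enlarge the runners once.

Run:
```python
import cv2
a=cv2.imread('pics/w1.png')[70:300,130:340]; cv2.imwrite('pics/c3.png',cv2.resize(a,None,fx=2.6,fy=2.6,interpolation=cv2.INTER_CUBIC))
```

```text
(no output)
```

View pics/c3.png

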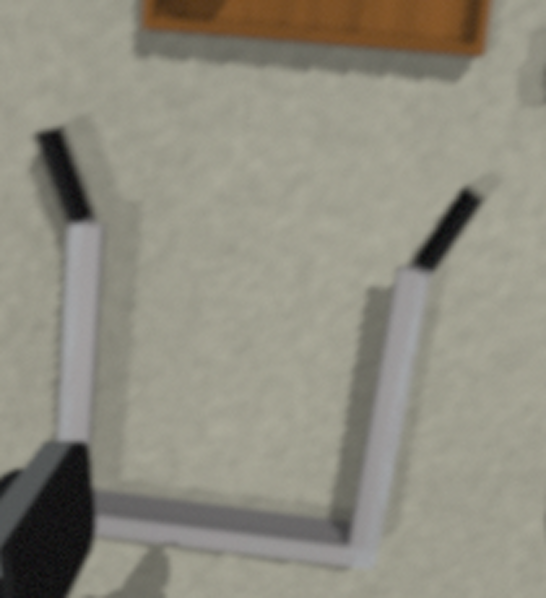

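```bash
cat > fit2.py <<'E'
import pickle
from fit import *
s=pickle.load(open('w1.pkl','rb'));W=cam('wrist',s)
g=lambda u,v:(W,130+u/2.6-.3,70+v/2.6-.3)
for n,q in dict(Ltop=(100,222),Lb=(90,440),Rtop=(400,268),Rb=(352,530),s1=(95,517),s2=(345,547)).items(): print(n,np.round(ray(g(*q)[0],*g(*q)[1:],.026),4))
for q in((145,30),(485,52)): print('trayn',np.round(ray(W,*g(*q)[1:],.016),4))
E
python3 fit2.py | tail -8
```

```text
Ltop [ 0.468  -0.1989  0.026 ]
Lb [ 0.4775 -0.3144  0.026 ]
Rtop [ 0.614  -0.1911  0.026 ]
Rb [ 0.623  -0.3383  0.026 ]
s1 [ 0.4858 -0.3593  0.026 ]
s2 [ 0.6216 -0.3494  0.026 ]
trayn [ 0.4745 -0.1084  0.016 ]
trayn [ 0.6298 -0.0853  0.016 ]
```

>>> send_rows(
  steps=[
    [0.501, 0.031, 0, 0, 1],
    [0.501, 0.031, 0, 0, 1],
    [0.501, 0.031, 0, 0, 1],
    [0.501, 0.031, 0, 0, 1],
    [0.501, 0.031, 0, 0, 1],
    [0.501, 0.031, 0, 0, 0.3],
    [0.501, 0.031, 0, 0, 0.3],
    [0.501, 0.031, 0, 0, 0.3],
    [0.501, 0.031, 0, 0, 0.3],
    [0.501, 0.031, 0, 0, 0.3],
    [0.501, 0.031, 0, 0, 0.3],
    [0.501, 0.031, 0, 0, 0.3],
  ],
)

```text
time: 2.6
eef_pos: [0.4984, 0.3132, 0.2583]
tcp_rot: [0.628, 0.778, -0.001, -0.0]
contact_force: [0.4, 0.0, -0.4]
opening: 0.654
finger_force: 0.0
```

Run:
```python
from h import *
import pickle
s,im=snap('wrist','w2.png'); go([.50,.314,.182],12,s);print(s['opening']);pickle.dump(s,open('w2.pkl','wb'))
```

```text
d [0.0005 0.0018 0.0763] turn 0.2 yaw 12.2 tcp [0.4984 0.3132 0.2583]
0.6537869824358594
```

View pics/w2.png

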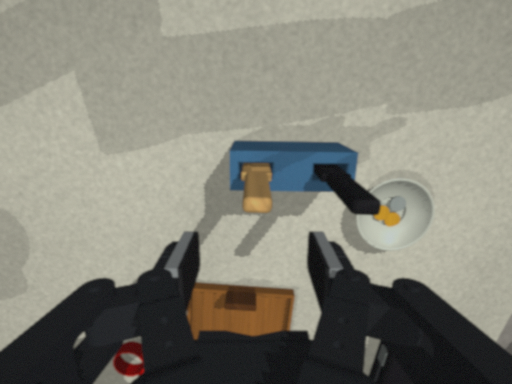

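The wrist view shows the comb top at about (258,203), centred between the fingers, with the stand level in the picture.

Run:
```python
from h import *
import pickle
s=pickle.load(open('w2.pkl','rb'));W=cam('wrist',s)
print(ray(W,257.5,204,.189),ray(W,245,204,.189),ray(W,271,204,.189),ray(W,257,176,.08))
go(list(ray(W,257.5,204,.189)[:2])+[.185],12,s)
```

```text
[0.50089652 0.31327825 0.189     ] [0.49201249 0.31136303 0.189     ] [0.51048909 0.31534621 0.189     ] [0.50307699 0.30668609 0.08      ]
d [-0.0004  0.0026  0.0733] turn 0.2 yaw 12.2 tcp [0.4984 0.3132 0.2583]
```

>>> send_rows(
  squeeze=25,
  steps=[
    [0, 0.0026, 0.04, 0, 0.3],
    [0, 0.0026, 0.06, 0, 0.3],
    [0, 0.0026, 0.074, 0, 0.3],
    [0, 0.0026, 0.075, 0, 0.3],
    [0, 0.0026, 0.075, 0, -1],
    [0, 0.0026, 0.075, 0, -1],
    [0, 0.0026, 0.075, 0, -1],
    [0, 0.0026, 0.075, 0, -1],
    [0, 0.0026, 0.075, 0, -1],
    [0, 0.0026, 0.075, 0, -1],
    [0, 0.0026, 0.075, 0, -1],
    [0, 0.0026, 0.075, 0, -1],
  ],
)

```text
time: 3.85
eef_pos: [0.5026, 0.3132, 0.1858]
tcp_rot: [0.629, 0.777, 0.001, 0.001]
contact_force: [-0.8, -0.0, 6.3]
opening: 0.245
finger_force: 26.3
```

>>> send_rows(
  steps=[
    [0, 0, -0.005, 0, -1],
    [0, 0, -0.015, 0, -1],
    [0, 0, -0.03, 0, -1],
    [0, 0, -0.045, 0, -1],
    [0, 0, -0.06, 0, -1],
    [0, 0, -0.075, 0, -1],
    [0, 0, -0.09, 0, -1],
    [0, 0, -0.105, 0, -1],
    [0, 0, -0.12, 0, -1],
    [0, 0, -0.12, 0, -1],
    [0, 0, -0.12, 0, -1],
  ],
)

```text
time: 4.95
eef_pos: [0.5017, 0.3128, 0.3042]
tcp_rot: [0.629, 0.777, 0.0, 0.0]
contact_force: [0.1, 0.5, -0.4]
opening: 0.249
finger_force: 25.6
```

Run:
```python
from h import *
a=snap('scene','s3.png')[1];b=snap('side','d3.png')[1]
im=np.hstack([a[60:300,130:420],b[120:360,130:400]]);cv2.imwrite('pics/m3.png',cv2.resize(im[:,:,::-1],None,fx=1.42,fy=1.42))
c,s=np.cos(.137),np.sin(.137)
w=lambda x,y,z:[.5365+c*x-s*y,.0110+s*x+c*y,z]
go(w(.037,-.086,.30),np.degrees(.137)); go(w(.037,-.086,.20),np.degrees(.137));
```

```text
d [-0.3907  0.0026  0.0029] turn 4.1 yaw 12.0 tcp [0.5012 0.3125 0.3027]
d [-0.3907  0.0028  0.1029] turn 4.1 yaw 12.0 tcp [0.5012 0.3125 0.3027]
```

View pics/m3.png

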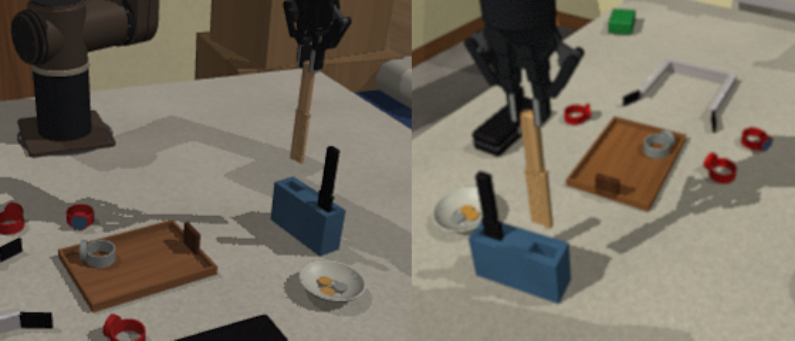

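The comb is clear of the stand and leans slightly: tip at (299,161) on the scene half and (541,226) on the side half. The stand and black comb are in place.

```bash
python3 - <<'E' | tail -2
from fit import *
A=lambda u,v:(S,130+u/1.42,60+v/1.42)
B=lambda u,v:(D,130+u/1.42-290,120+v/1.42)
print(tri([A(299,161),B(541,226)]))
print(tri([A(307,64),B(529,112)]))
E
```

```text
(array([0.4989, 0.3183, 0.1266]), array([-0.6, -0.2, -0.4,  0.1]))
(array([0.5031, 0.3116, 0.3042]), array([ 0.9,  0.4,  0.6, -0.3]))
```

Run:
```python
from h import *
c,s=np.cos(.137),np.sin(.137)
w=lambda x,y,z:[.5365+c*x-s*y,.0110+s*x+c*y,z]
go(w(.037,.079,.195),np.degrees(.137))
L=173
for t in range(2,90,6):
    r=np.radians(t); print(t,round(-L*(np.sin(r)-np.sin(.035)),1),round(L*(1-np.cos(r))-4.5*np.sin(r),1))
```

```text
d [-0.2261  0.0147  0.1078] turn 4.1 yaw 12.0 tcp [0.5012 0.3125 0.3027]
2 0.0 -0.1
8 -18.0 1.1
14 -35.8 4.1
20 -53.1 8.9
26 -69.8 15.5
32 -85.6 23.9
38 -100.5 33.9
44 -114.1 45.4
50 -126.5 58.4
56 -137.4 72.5
62 -146.7 87.8
68 -154.3 104.0
74 -160.2 121.0
80 -164.3 138.5
86 -166.5 156.4
```

>>> send_rows(
  steps=[
    [-0.04, 0.0147, 0, 4.1, -1],
    [-0.08, 0.0147, 0, 4.1, -1],
    [-0.12, 0.0147, 0, 4.1, -1],
    [-0.16, 0.0147, 0, 4.1, -1],
    [-0.2, 0.0147, 0, 4.1, -1],
    [-0.226, 0.0147, 0.02, 4.1, -1],
    [-0.226, 0.0147, 0.05, 4.1, -1],
    [-0.226, 0.0147, 0.08, 4.1, -1],
    [-0.226, 0.0147, 0.1, 4.1, -1],
    [-0.226, 0.0147, 0.108, 4.1, -1],
    [-0.226, 0.0147, 0.108, 4.1, -1],
    [-0.226, 0.0147, 0.108, 4.1, -1],
  ],
)

```text
time: 6.25
eef_pos: [0.5635, 0.0948, 0.1967]
tcp_rot: [0.657, 0.754, 0.0, 0.0]
contact_force: [0.4, -0.1, -0.6]
opening: 0.25
finger_force: 25.6
```

Run:
```python
from h import *
c,s=np.cos(.137),np.sin(.137)
w=lambda x,y,z:[.5365+c*x-s*y,.0110+s*x+c*y,z]
go(w(.037,.079,.181),np.degrees(.137))
```

```text
d [-0.0003 -0.0012  0.0157] turn 0.1 yaw 7.9 tcp [0.5635 0.0948 0.1967]
```

>>> send_rows(
  squeeze=20,
  steps=[
    [0, -0.001, 0.006, 0, -1],
    [0, -0.001, 0.012, 0, -1],
    [0, -0.001, 0.0165, 0, -1],
    [0, -0.001, 0.0165, 0, -1],
    [0, -0.001, 0.0165, 0, -1],
  ],
)

```text
time: 6.75
eef_pos: [0.5627, 0.0946, 0.1809]
tcp_rot: [0.657, 0.754, 0.001, 0.001]
contact_force: [-0.8, -0.1, 5.7]
opening: 0.248
finger_force: 26.4
```

>>> send_rows(
  squeeze=20,
  steps=[
    [-0.009, 0, 0.0005, 0, -1],
    [-0.018, 0, 0.001, 0, -1],
    [-0.027, 0, 0.0025, 0, -1],
    [-0.036, 0, 0.004, 0, -1],
    [-0.045, 0, 0.0065, 0, -1],
    [-0.053, 0, 0.009, 0, -1],
    [-0.062, 0, 0.0125, 0, -1],
    [-0.07, 0, 0.0155, 0, -1],
    [-0.07, 0, 0.0155, 0, -1],
  ],
)

```text
time: 7.65
eef_pos: [0.5732, 0.0235, 0.1661]
tcp_rot: [0.657, 0.754, 0.001, 0.002]
contact_force: [-1.1, -1.9, 8.4]
opening: 0.252
finger_force: 28.4
```

Run:
```python
from h import *
a=snap('scene','s4.png')[1];b=snap('side','d4.png')[1]
im=np.hstack([a[60:300,130:420],b[120:360,200:470]]);cv2.imwrite('pics/m4.png',cv2.resize(im[:,:,::-1],None,fx=1.42,fy=1.42))
```

```text
(no output)
```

View pics/m4.png

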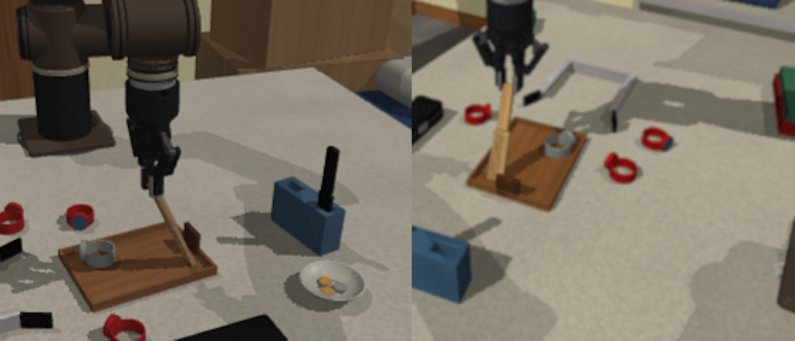

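The comb has tilted cleanly about the grip, with its tip on the tray floor at about (193,262) on the scene half, beside the handle plate. I'll continue the arc.

>>> send_rows(
  squeeze=20,
  steps=[
    [-0.008, 0, 0.004, 0, -1],
    [-0.016, 0, 0.0085, 0, -1],
    [-0.031, 0, 0.0185, 0, -1],
    [-0.044, 0, 0.03, 0, -1],
    [-0.056, 0, 0.043, 0, -1],
    [-0.066, 0, 0.057, 0, -1],
    [-0.075, 0, 0.072, 0, -1],
    [-0.082, 0, 0.0885, 0, -1],
    [-0.088, 0, 0.105, 0, -1],
    [-0.09, 0, 0.115, 0, -1],
    [-0.09, 0, 0.115, 0, -1],
  ],
)

```text
time: 8.85
eef_pos: [0.5821, -0.0632, 0.0459]
tcp_rot: [0.657, 0.754, -0.001, -0.003]
contact_force: [-0.1, 0.1, 0.7]
opening: 0.246
finger_force: 29.8
```

Run:
```python
from h import *
a=snap('scene','s5.png')[1];b=snap('side','d5.png')[1]
im=np.hstack([cv2.resize(a[180:300,140:300],(400,300)),cv2.resize(b[190:290,230:363],(400,300))]);cv2.imwrite('pics/m5.png',im[:,:,::-1])
```

```text
(no output)
```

View pics/m5.png

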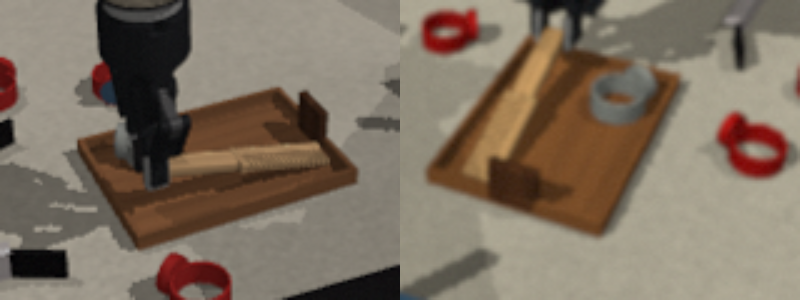

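The comb is nearly flat on the +x half, about 30 mm up at the handle, with the watch clear of it. That was the last picture I may view, so from here I rely on forces and pixel numbers.

>>> send_rows(
  squeeze=20,
  steps=[
    [-0.001, 0, 0.006, 0, -1],
    [-0.001, 0, 0.012, 0, -1],
    [-0.002, 0, 0.018, 0, -1],
    [-0.002, 0, 0.023, 0, -1],
    [-0.002, 0, 0.027, 0, -1],
    [-0.002, 0, 0.0285, 0, -1],
    [-0.002, 0, 0.0285, 0, -1],
  ],
)

```text
time: 9.65
eef_pos: [0.584, -0.0658, 0.0201]
tcp_rot: [0.657, 0.754, -0.0, -0.0]
contact_force: [0.4, -1.0, 1.9]
opening: 0.249
finger_force: 29.6
```

>>> send_rows(
  steps=[
    [0, 0, 0.001, 0, -1],
    [0, 0, 0.002, 0, -1],
    [0, 0, 0.003, 0, -1],
    [0, 0, 0.003, 0, -1],
  ],
)

```text
time: 10.05
eef_pos: [0.5842, -0.0659, 0.0174]
tcp_rot: [0.657, 0.754, 0.0, 0.0]
contact_force: [0.4, -1.0, 1.2]
opening: 0.248
finger_force: 29.6
```

>>> send_rows(
  steps=[
    [0, 0, 0.001, 0, -1],
    [0, 0, 0.002, 0, -1],
    [0, 0, 0.003, 0, -1],
    [0, 0, 0.003, 0, -1],
  ],
)

```text
time: 10.45
eef_pos: [0.5841, -0.0659, 0.0142]
tcp_rot: [0.657, 0.754, -0.0, -0.0]
contact_force: [-0.8, -0.9, 1.4]
opening: 0.25
finger_force: 29.6
```

>>> send_rows(
  steps=[
    [0, 0, 0.001, 0, -1],
    [0, 0, 0.001, 0, -1],
    [0, 0, 0.001, 0, -1],
  ],
)

```text
time: 10.75
eef_pos: [0.5842, -0.0659, 0.0134]
tcp_rot: [0.657, 0.754, 0.0, 0.0]
contact_force: [0.7, -1.2, 0.9]
opening: 0.249
finger_force: 29.6
```

>>> send_rows(
  steps=[
    [0, 0, 0.001, 0, -1],
    [0, 0, 0.001, 0, -1],
    [0, 0, 0.002, 0, -1],
    [0, 0, 0.002, 0, -1],
  ],
)

```text
time: 11.15
eef_pos: [0.5844, -0.0659, 0.0132]
tcp_rot: [0.657, 0.754, -0.0, -0.001]
contact_force: [-3.5, -0.2, 10.2]
opening: 0.247
finger_force: 35.4
```

>>> send_rows(
  steps=[
    [0, 0, -0.001, 0, -1],
    [0, 0, -0.001, 0, -0.46],
    [0, 0, -0.001, 0, -0.42],
    [0, 0, -0.001, 0, -0.36],
    [0, 0, -0.001, 0, -0.3],
    [0, 0, -0.001, 0, -0.2],
    [0, 0, -0.001, 0, -0.2],
  ],
)

```text
time: 11.85
eef_pos: [0.5842, -0.0659, 0.0122]
tcp_rot: [0.657, 0.754, -0.0, -0.0]
contact_force: [0.6, -0.2, 2.3]
opening: 0.4
finger_force: 1.3
```

>>> send_rows(
  steps=[
    [0, 0, -0.01, 0, -0.2],
    [0, 0, -0.03, 0, -0.2],
    [0, 0, -0.06, 0, -0.2],
    [0, 0, -0.1, 0, -0.2],
    [0.02, 0, -0.14, 0, -0.2],
    [0.05, 0, -0.18, 0, -0.2],
    [0.05, 0, -0.2, 0, -0.2],
    [0.05, 0, -0.2, 0, -0.2],
  ],
)

```text
time: 12.65
eef_pos: [0.5788, -0.016, 0.2167]
tcp_rot: [0.656, 0.755, 0.002, 0.003]
contact_force: [0.1, 0.0, -0.9]
opening: 0.399
finger_force: 0.0
```

Run:
```python
from h import *
import pickle
s,im=snap('wrist','w6.png');pickle.dump(s,open('w6.pkl','wb'))
a=snap('scene','s6.png')[1];b=snap('side','d6.png')[1]
W=cam('wrist',s)
c_,s_=np.cos(.137),np.sin(.137)
# rectified top-down views of the tray frame at z=16mm: 1px=1mm
hsv=cv2.cvtColor(im,cv2.COLOR_RGB2HSV)
H=[];
src=np.float32([[x,y] for x,y in((-.1,-.13),(.1,-.13),(.1,.13),(-.1,.13))])
def rect(C,img,z):
    p=np.float32([proj(C,[.5365+c_*x-s_*y,.011+s_*x+c_*y,z]) for x,y in src])
    return cv2.warpPerspective(img,cv2.getPerspectiveTransform(p,np.float32([[0,0],[200,0],[200,260],[0,260]])),(200,260))
r=rect(W,im,.016)
h=cv2.cvtColor(r,cv2.COLOR_RGB2HSV)
# coarse prints: mean colour each 10mm cell -> class
def k(p):
    R_,G,B=[float(x) for x in p]
    if R_>1.35*B and R_>150: return 'C'
    if R_>1.5*B: return 'T'
    if R_<40: return '#'
    return '.' 
for i in range(5,260,8): print(''.join(k(r[i-2:i+3,j-2:j+3].reshape(-1,3).mean(0)) for j in range(4,200,5)))
print(s['time'],s['eef_pos'])
```

```text
..................#.................#...
........................................
...CCCTTTTTTTTTTTTTTTTTTTTTTTTTTTTC.....
...CTTTTTTTTTTTTTTTTTTTTTTTTTTTTTTT.....
...CTTTTTTTTCCCCTCCCCCTTCCCCCCCCTTT.....
...CTT......TTCCTCCCCCTTTTCTCCCCTTT.....
...CT.........TCTTCCCCTTTCCCCCCCCTT.....
...CTT.....TTT..TTCCCCCTTCCCCTCCCTT.....
...CTT...TTTTTTT.TCCCCCTTCCCCTCCCTT.....
...CTT..TTTTCCTT.TTTCCCTTCCCCTCCCTT.....
...CTTT.TTTTTTT..TTTCCCTTCCCCTCCCTT.....
...CTTTT.TTTTT...TTTCCCTTCCCCTCCCTT.....
...CTTTTTT.....TTTTCCCCTTCCCCTCCCTT.....
....TTTTTCCCTTTTTTTCCCCTTCCCCTCCCTT.....
...CTTTTTCCCCCCCTTTCCCCTTCCCCTCCCTT.....
....TTTTTCCCCCCCTTTCCCCTTCCCCTCCCTT.....
....TTTTTCCCCCCCTTCCCCCTCCCCCCCCCTT.....
....TTTTTCCCTCCCTTCCCCCTCCCCCCTCCTT.....
....TTTTTCCCTCCCTTCCCCCTCCCCCCCCCTT.....
....TTTTTCCCTCCTTTCCCCCTCCCCCCTCTTT.....
....TTTTTCCTTCCTTTCCCCCTCCCCCCTCTTT.....
....TTTTTCCTTCCTTTCCCCCTCCCCCCTCTTT.....
....TTTTTCCTTCCTTTCCCCCTCCCCCCTCTTT.....
....TTTTTCCTTCCTTCCCCCCTCCCCCCTCTTT.....
....TTTTTCCTTTTTTTTTTCCTCCCCCCTCTTT.....
....TTTTTTCTTTTTTTTTTTCTCCCCCCTCTTTC....
....TTTTTCCTTTTTTTTTTTTTCCCCCCTTTTTC....
....TTTTTTTTTTTTTTTTTTTTCCCCCCTTTTTC....
....TTTTTTTTTTTTTTTTTTTTTTTTTTTTTTTC....
..............TTTTTTTTTT................
........................................
........................................
12.65 [ 0.57876435 -0.01601386  0.21673549]
```

```bash
cat > tr.py <<'E'
from h import *
def trayfit(C,im,x0,y0,yaw,z=.016):
    c,s=np.cos(yaw),np.sin(yaw)
    q=((-.12,-.15),(.12,-.15),(.12,.15),(-.12,.15))
    p=np.float32([proj(C,[x0+c*x-s*y,y0+s*x+c*y,z]) for x,y in q])
    r=cv2.warpPerspective(im,cv2.getPerspectiveTransform(p,np.float32([[0,0],[480,0],[480,600],[0,600]])),(480,600)).astype(float)
    m=((r[...,0]>1.3*r[...,2])&(r[...,0]>60)).astype(np.uint8)
    m=cv2.morphologyEx(m,cv2.MORPH_OPEN,np.ones((15,15)))
    cs=max(cv2.findContours(m,0,2)[0],key=cv2.contourArea)
    (u,v),(w,h),a=cv2.minAreaRect(cs)
    if w>h: w,h,a=h,w,a-90
    x,y=u/2000-.12,v/2000-.15
    print('tray c',round(x0+c*x-s*y,4),round(y0+s*x+c*y,4),'yaw',round(yaw+np.radians(a),4),'size',w/2,h/2)
E
python3 - <<'E'
from tr import *
import pickle
s=pickle.load(open('w6.pkl','rb'))
L=lambda f:cv2.imread('pics/'+f)[:,:,::-1]
trayfit(cam('wrist',s),L('w6.png'),.5365,.011,.137)
trayfit(cam('scene'),L('s6.png'),.5365,.011,.137)
trayfit(cam('wrist',pickle.load(open('w6.pkl','rb'))),L('w6.png'),.5365,.011,.137,.008)
E
```

```text
tray c 0.5355 0.0103 yaw 0.1322 size 159.18153381347656 222.2855682373047
tray c 0.5462 0.0081 yaw 0.1332 size 176.24391174316406 220.90643310546875
tray c 0.5347 0.0091 yaw 0.1314 size 163.0283203125 227.5497589111328
```

```bash
python3 -c "
from h import *
go([.522,.1126,.12],-82.4);go([.522,.1126,.030],-82.4)"
```

```text
d [ 0.1352 -0.0356  0.0906] turn 90.3 yaw 7.9 tcp [ 0.5761 -0.0165  0.2103]
d [ 0.1351 -0.0352  0.1806] turn 90.3 yaw 7.9 tcp [ 0.5761 -0.0165  0.2103]
```

>>> send_rows(
  steps=[
    [0.03, -0.01, 0, 8.5, -0.2],
    [0.06, -0.02, 0, 17, -0.2],
    [0.09, -0.03, 0, 25.5, -0.2],
    [0.12, -0.035, 0, 34, -0.2],
    [0.135, -0.0355, 0, 42.5, -0.2],
    [0.135, -0.0355, 0, 51, -0.2],
    [0.135, -0.0355, 0.02, 59, -0.2],
    [0.135, -0.0355, 0.04, 67, -0.2],
    [0.135, -0.0355, 0.06, 75, -0.2],
    [0.135, -0.0355, 0.08, 83, -0.2],
    [0.135, -0.0355, 0.09, 90.3, -0.2],
    [0.135, -0.0355, 0.09, 90.3, -0.2],
  ],
)

```text
time: 14.0
eef_pos: [0.5205, 0.1118, 0.1177]
tcp_rot: [0.998, 0.066, -0.005, -0.0]
contact_force: [-0.9, -0.9, -1.0]
opening: 0.399
finger_force: 0.0
```

```bash
python3 -c "
from h import *
go([.522,.1126,.030],-82.4); print(ctrl.get_state()['qpos'])"
```

```text
d [ 0.0024 -0.0005  0.0876] turn -0.1 yaw -82.5 tcp [0.5205 0.1118 0.1177]
[ 2.09844188e-02  1.15043661e-01  2.01548723e+00 -1.34719526e-04
  1.02061764e+00  1.46021257e+00]
```

>>> send_rows(
  squeeze=40,
  steps=[
    [0.001, 0, 0.03, 0, -0.2],
    [0.001, 0, 0.055, 0, -0.2],
    [0.001, 0, 0.075, 0, -0.2],
    [0.001, 0, 0.088, 0, -0.2],
    [0.001, 0, 0.088, 0, -0.2],
    [0.001, 0, 0.088, 0, -1],
    [0.001, 0, 0.088, 0, -1],
    [0.001, 0, 0.088, 0, -1],
    [0.001, 0, 0.088, 0, -1],
    [0.001, 0, 0.088, 0, -1],
  ],
)

```text
time: 15.0
eef_pos: [0.5256, 0.1125, 0.0356]
tcp_rot: [0.998, 0.066, 0.001, 0.0]
contact_force: [-1.2, -1.0, 3.2]
opening: 0.103
finger_force: 42.2
```

Run:
```python
from h import *
s=ctrl.get_state(); h=s['eef_pos']; y=.132
# runner frame
X,Y,a=.545,-.2455,.070
w=lambda x,yy:[X+np.cos(a)*x-np.sin(a)*yy,Y+np.sin(a)*x+np.cos(a)*yy,h[2]]
yd=-90+np.degrees(a)
for q in(.25,.20,.15,.105): go(w(0,.103+q-.10 if 0 else q),yd,s)
```

```text
d [-0.0125  0.1079  0.    ] turn 3.6 yaw -82.4 tcp [0.5256 0.1125 0.0356]
d [-1.570e-02  1.578e-01  1.000e-04] turn 3.6 yaw -82.4 tcp [0.5256 0.1125 0.0356]
d [-1.880e-02  2.077e-01  1.000e-04] turn 3.6 yaw -82.4 tcp [0.5256 0.1125 0.0356]
d [-2.160e-02  2.526e-01  1.000e-04] turn 3.6 yaw -82.4 tcp [0.5256 0.1125 0.0356]
```

>>> send_rows(
  steps=[
    [0, 0.003, 0, 0.3, -1],
    [-0.001, 0.008, 0, 0.9, -1],
    [-0.002, 0.016, 0, 1.5, -1],
    [-0.003, 0.024, 0, 2.1, -1],
    [-0.004, 0.032, 0, 2.7, -1],
    [-0.005, 0.04, 0, 3.2, -1],
    [-0.0055, 0.046, 0, 3.6, -1],
    [-0.0055, 0.05, 0, 3.6, -1],
    [-0.0055, 0.05, 0, 3.6, -1],
  ],
)

```text
time: 15.9
eef_pos: [0.5269, 0.0632, 0.0356]
tcp_rot: [0.999, 0.034, 0.001, -0.001]
contact_force: [-1.0, 4.2, 5.1]
opening: 0.101
finger_force: 42.4
```

```bash
cat > rel.py <<'E'
from tr import *
import sys
s,b=snap('side',sys.argv[1]+'d.png'); _,a=snap('scene',sys.argv[1]+'s.png')
S=cam('scene');D=cam('side')
X,Y,al=.545,-.2455,.070
def rect(C,im,z,k=2000,lx=.13,y0=-.16,y1=.36):
    c,sn=np.cos(al),np.sin(al)
    q=((-lx,y0),(lx,y0),(lx,y1),(-lx,y1))
    p=np.float32([proj(C,[X+c*x-sn*y,Y+sn*x+c*y,z]) for x,y in q])
    W,H=int(2*lx*k),int((y1-y0)*k)
    return cv2.warpPerspective(im,cv2.getPerspectiveTransform(p,np.float32([[0,0],[W,0],[W,H],[0,H]])),(W,H)).astype(float)
for n,C,im in(('scene',S,a),('side',D,b)):
    r=rect(C,im,.016)
    m=((r[...,0]>1.45*r[...,2])&(r[...,0]>45)).astype(np.uint8);m=cv2.morphologyEx(m,cv2.MORPH_OPEN,np.ones((9,9)))
    l,st,N=None,None,None
    nn,lab,stt,cc=cv2.connectedComponentsWithStats(m); i=1+np.argmax(stt[1:,4]); m=lab==i
    for y in range(-80,350,30):
        row=np.where(m[int((y+160)*2)])[0]
        if len(row)>40: print(n,'y',y,'x',round(row[0]/2-130,1),round(row[-1]/2-130,1))
    rows=[np.where(m[:,int((x+130)*2)])[0] for x in(-50,0,50)]
    print(n,'nose y',[round(q[0]/2-160,1) if len(q) else None for q in rows],'end',[round(q[-1]/2-160,1) if len(q) else None for q in rows])
print(s['time'],s['contact_force'],s['eef_pos'])
E
python3 rel.py r1
```

```text
scene y 100 x -77.0 97.0
scene y 130 x -76.5 97.5
scene y 160 x 2.5 97.5
scene y 190 x -76.5 97.5
scene y 220 x -76.0 97.0
scene y 250 x -76.5 97.5
scene y 280 x -77.0 97.5
scene y 310 x -65.0 86.5
scene nose y [np.float64(95.5), np.float64(95.5), np.float64(95.5)] end [np.float64(311.0), np.float64(299.0), np.float64(313.5)]
side y 130 x -82.5 48.0
side y 160 x -82.5 39.5
side y 190 x -82.5 30.0
side y 220 x -82.5 26.0
side y 250 x -82.5 18.0
side y 280 x -82.0 79.5
side y 310 x -82.0 79.0
side nose y [np.float64(104.0), np.float64(102.5), np.float64(102.5)] end [np.float64(332.0), np.float64(331.0), np.float64(331.5)]
15.9 [-1.02823883  4.21991379  5.1025386 ] [0.52685124 0.06322448 0.03564428]
```

>>> send_rows(
  steps=[
    [-0.001, 0.004, 0, 0, -1],
    [-0.001, 0.01, 0, 0, -1],
    [-0.001, 0.018, 0, 0, -1],
    [-0.001, 0.026, 0, 0, -1],
    [-0.001, 0.034, 0, 0, -1],
    [-0.001, 0.042, 0, 0, -1],
    [-0.001, 0.05, 0, 0, -1],
    [-0.001, 0.058, 0, 0, -1],
    [-0.001, 0.066, 0, 0, -1],
    [-0.001, 0.07, 0, 0, -1],
    [-0.001, 0.07, 0, 0, -1],
  ],
)

```text
time: 17.1
eef_pos: [0.5306, -0.0066, 0.0356]
tcp_rot: [0.999, 0.034, 0.001, -0.001]
contact_force: [-0.3, 4.5, 5.6]
opening: 0.106
finger_force: 42.5
```

```bash
python3 rel.py r2; python3 -c "
from h import *
s=ctrl.get_state();print(s['wrist_torque'],s['contact_force'])"
```

```text
scene y 40 x -78.0 57.5
scene y 70 x -4.0 80.0
scene y 100 x -2.5 96.0
scene y 130 x -77.5 96.0
scene y 160 x -78.5 96.0
scene y 190 x -77.5 96.0
scene y 220 x -78.0 96.5
scene nose y [np.float64(27.0), np.float64(27.0), np.float64(27.0)] end [np.float64(235.5), np.float64(230.0), np.float64(243.5)]
side y 40 x -69.0 46.5
side y 70 x -86.0 41.5
side y 100 x -84.5 33.0
side y 130 x -83.5 22.5
side y 160 x -84.0 19.0
side y 190 x -83.5 78.0
side y 220 x -83.5 78.0
side y 250 x -83.5 76.0
side nose y [np.float64(128.0), np.float64(33.0), np.float64(201.0)] end [np.float64(263.5), np.float64(263.5), np.float64(263.0)]
17.1 [-0.2701446   4.54646087  5.60016244] [ 0.53055578 -0.00659208  0.0356268 ]
[ 0.64891156  0.07903411 -0.05395887] [-0.39882185  4.50309137  5.84362419]
```

>>> send_rows(
  steps=[
    [0, 0.005, 0, 0, -1],
    [0, 0.013, 0, 0, -1],
    [0, 0.021, 0, 0, -1],
    [0, 0.029, 0, 0, -1],
    [0, 0.037, 0, 0, -1],
    [0, 0.045, 0, 0, -1],
    [0, 0.053, 0, 0, -1],
    [0, 0.06, 0, 0, -1],
    [0, 0.06, 0, 0, -1],
  ],
)

```text
time: 18.1
eef_pos: [0.5347, -0.0667, 0.0356]
tcp_rot: [0.999, 0.034, 0.001, -0.001]
contact_force: [-0.9, 3.0, 6.6]
opening: 0.104
finger_force: 42.6
```

>>> send_rows(
  steps=[
    [0, 0.005, 0, 0, -1],
    [0, 0.013, 0, 0, -1],
    [0, 0.021, 0, 0, -1],
    [0, 0.029, 0, 0, -1],
    [0, 0.037, 0, 0, -1],
    [0, 0.045, 0, 0, -1],
    [0, 0.053, 0, 0, -1],
    [0, 0.06, 0, 0, -1],
    [0, 0.064, 0, 0, -1],
    [0, 0.064, 0, 0, -1],
  ],
)

```text
time: 19.1
eef_pos: [0.539, -0.13, 0.0356]
tcp_rot: [0.999, 0.034, 0.001, -0.002]
contact_force: [-0.5, 5.0, 7.4]
opening: 0.101
finger_force: 42.7
```

Remaining is about 11 mm, so I'll creep in until it touches.

>>> send_rows(
  steps=[
    [0, 0.002, 0, 0, -1],
    [0, 0.004, 0, 0, -1],
    [0, 0.006, 0, 0, -1],
    [0, 0.008, 0, 0, -1],
    [0, 0.009, 0, 0, -1],
    [0, 0.009, 0, 0, -1],
  ],
)

```text
time: 19.7
eef_pos: [0.5396, -0.1381, 0.0356]
tcp_rot: [0.999, 0.034, 0.0, -0.002]
contact_force: [-0.9, 8.7, 9.2]
opening: 0.107
finger_force: 42.8
```

>>> send_rows(
  steps=[
    [0, 0.001, 0, 0, -1],
    [0, 0.002, 0, 0, -1],
    [0, 0.003, 0, 0, -1],
    [0, 0.003, 0, 0, -1],
  ],
)

```text
time: 20.1
eef_pos: [0.5397, -0.141, 0.0356]
tcp_rot: [0.999, 0.034, 0.0, -0.002]
contact_force: [-0.5, 8.9, 8.6]
opening: 0.108
finger_force: 42.8
```

>>> send_rows(
  steps=[
    [0, 0.001, 0, 0, -1],
    [0, 0.002, 0, 0, -1],
    [0, 0.003, 0, 0, -1],
    [0, 0.003, 0, 0, -1],
  ],
)

```text
time: 20.5
eef_pos: [0.5399, -0.1435, 0.0356]
tcp_rot: [0.999, 0.034, 0.0, -0.003]
contact_force: [-1.3, 9.7, 9.6]
opening: 0.105
finger_force: 42.9
```

>>> send_rows(
  steps=[
    [0, 0.001, 0, 0, -1],
    [0, 0.002, 0, 0, -1],
    [0, 0.003, 0, 0, -1],
    [0, 0.003, 0, 0, -1],
  ],
)

```text
time: 20.9
eef_pos: [0.5399, -0.1436, 0.0356]
tcp_rot: [0.999, 0.033, -0.0, -0.006]
contact_force: [-0.2, 19.3, 12.7]
opening: 0.107
finger_force: 43.4
```

```bash
python3 rel.py r3 | grep -v 'scene y'
```

```text
scene nose y [np.float64(-108.0), np.float64(-108.0), np.float64(-108.5)] end [np.float64(92.0), np.float64(95.0), np.float64(106.5)]
side y -80 x -15.0 38.0
side y -50 x -10.5 30.0
side y -20 x -19.5 22.0
side y 10 x -66.0 19.0
side y 40 x -67.0 72.0
side y 70 x -85.5 81.5
side y 100 x -84.0 79.5
side y 130 x -80.5 65.0
side nose y [np.float64(-6.0), np.float64(-103.0), np.float64(46.5)] end [np.float64(130.0), np.float64(129.0), np.float64(129.5)]
20.9 [-0.18614247 19.30227001 12.66823396] [ 0.53988058 -0.14359715  0.03561414]
```

The tray is home: the nose sits at −108 mm, force rose to 19 N and motion stopped. I'll ease off, release and lift.

>>> send_rows(
  steps=[
    [0, -0.001, 0, 0, -1],
    [0, -0.001, 0, 0, -0.7],
    [0, -0.001, 0, 0, -0.5],
    [0, -0.001, 0, 0, -0.3],
    [0, -0.001, 0, 0, -0.2],
    [0, -0.001, 0, 0, -0.2],
    [0, -0.001, -0.01, 0, -0.2],
    [0, -0.001, -0.04, 0, -0.2],
    [0, -0.001, -0.08, 0, -0.2],
    [0, -0.001, -0.13, 0, -0.2],
    [0, -0.001, -0.18, 0, -0.2],
    [0, -0.001, -0.2, 0, -0.2],
  ],
)

```text
time: 22.2
eef_pos: [0.5417, -0.1494, 0.2419]
tcp_rot: [0.999, 0.035, 0.005, 0.003]
contact_force: [-0.2, 0.3, -0.2]
opening: 0.402
finger_force: 0.0
```

```bash
python3 rel.py r4 | grep -v ' y [-0-9]'
python3 - <<'E'
from h import *
# change vs the first pictures outside tray/runners: stand, case, dish
for f0,f1,bx in(('scene0.png','r4s.png',dict(stand=(315,185,375,240),dish=(338,242,390,280),case=(244,283,336,334))),('side0.png','r4d.png',dict(case=(170,185,225,230),stand=(165,240,245,330)))):
    a=cv2.imread('pics/'+f0).astype(int);b=cv2.imread('pics/'+f1).astype(int)
    for n,(u,v,u2,v2) in bx.items(): print(f0,n,round(float(np.abs(a-b)[v:v2,u:u2].mean()),1))
from rel import rect,cam as c2
E
python3 - <<'E'
import sys; sys.argv=['x','r5']
from rel import *
r=rect(S,a.copy(),.016)
def k(p):
    R_,G,B=p
    if R_>1.35*B and R_>150: return 'C'
    if R_>1.4*B: return 'T'
    return '#' if R_<40 else '.'
for y in range(-130,130,9): print(''.join(k(r[int((y+160)*2)-3:int((y+160)*2)+4,int((x+130)*2)-3:int((x+130)*2)+4].reshape(-1,3).mean(0)) for x in range(-100,105,5)))
E
```

```text
scene nose y [np.float64(-108.0), np.float64(-108.0), np.float64(-108.5)] end [np.float64(113.5), np.float64(95.0), np.float64(107.0)]
side nose y [np.float64(-7.0), np.float64(-102.5), np.float64(-103.0)] end [np.float64(130.5), np.float64(129.5), np.float64(129.5)]
22.2 [-0.15623261  0.26424038 -0.19803984] [ 0.54169161 -0.14942207  0.24192144]
scene0.png stand 7.2
scene0.png dish 1.3
scene0.png case 4.5
side0.png case 5.8
side0.png stand 8.8
scene y -80 x -32.0 56.5
scene y -50 x 1.5 56.5
scene y -20 x -78.0 57.0
scene y 10 x -78.0 57.0
scene y 40 x -77.5 57.0
scene y 70 x -80.5 79.5
scene y 100 x -78.0 96.0
scene nose y [np.float64(-108.0), np.float64(-108.0), np.float64(-108.5)] end [np.float64(113.0), np.float64(95.0), np.float64(106.5)]
side y -80 x -14.5 71.0
side y -50 x -10.5 71.5
side y -20 x -19.5 71.5
side y 10 x -67.0 72.0
side y 40 x -68.0 72.0
side y 70 x -85.5 81.0
side y 100 x -84.5 79.5
side y 130 x -80.5 64.5
side nose y [np.float64(-7.0), np.float64(-103.0), np.float64(-102.5)] end [np.float64(130.5), np.float64(129.5), np.float64(129.0)]
22.3 [ 0.13854128  0.251
[... 831 characters left out ...]
TTTTTTTTCTTTTT.........
.....TTTTTTTTTTTTTTTTTTTTTTTTTTT.........
.....TTTTTTTTTTTTTTTTTTTTTCTTTTT....#####
####TTTTTTTTTTTTTTTTTTTTTTCTTTTTTTTT#####
####TTTTTTTTTTTTTTTTTTTTTTCTTTTTTTTTT####
####TTTTTTTTTTTTTTTTTTTTTTCTTTTTTTTTT####
####TTTTTTTTTTTTTTTTTTTTTTCCTTTTTTTTTT###
.....TTTTTTTTTTTTTTTTTTTTTTTTTTTTTTTTTTT.
.....TTTTTTTTTTTTTTTTTTTTTTTTTTTTTTTTTT..
.........TTTTTTTTT.......................
.........................................Traceback (most recent call last):
  File "<stdin>", line 6, in <module>
  File "rel.py", line 3, in <module>
    s,b=snap('side',sys.argv[1]+'d.png'); _,a=snap('scene',sys.argv[1]+'s.png')
                    ~~~~~~~~^^^
IndexError: list index out of range
```

```bash
python3 -c "
from plant import ctrl; print(ctrl.sign_off())"
```

```text
the job is handed in; nothing more can be done
None
```

I handed the job in at about 22 s: the wooden comb lies flat in the tray beside the watch, and the tray is fully home against the back stop; I saw no disturbance of the stand, black comb, sunglasses case or dish, judging the last part by forces and pixel measurements because my picture views had run out.

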